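Trim a culture bottle to balance weight on a spring scale

ROBOT

A 7-joint arm with a two-finger parallel gripper is mounted at the origin on the work surface. World frame = base frame: x ahead of the robot, y to its left, z up, the work surface at z = 0. Lengths are in m, angles in rad, forces in N, time in s.
With the tool pointing down it reaches from about 0.425 to 0.825 m from the base axis. Payload 3.6 kg.
Tool frame: the origin (TCP) lies at the very end of the fingers, on their centre line; the grasp point (between the pads) lies 19 mm behind it; z points along the fingers, y is the line along which they close (so a half turn about z gives the same grasp; the last joint's range is limited). The gripper opens to 85 mm and grips with 20 to 120 N. Pads are 22 mm wide; open, the fingers measure 114 mm over their backs; the gripper's body (76 mm by 85 mm) begins 54 mm behind the grasp point. The pads swing forward as they close: fully open they stand 13 mm farther back than shut.
Start: joints at [-1.29, 0.615, -0.013, 1.423, 0.008, 1.103, -0.04], TCP at [0.197, 0.619, 0.231] pointing down, gripper open.
Joint ranges: [-3.12, 3.12], [-0.3, 2.06], [-1.34, 1.32], [0.26, 2.42], [-1.36, 4.5], [0.01, 1.98], [-2.84, 2.84]. Speed limits (rad/s): [2.79, 2.79, 3.14, 3.14, 3.14, 3.14, 3.14].

INTERFACE

Orientations are given as a unit quaternion [x, y, z, w].
In Python, from workcell import status, imaging, r gives the robot as it stands. The module is installed in compiled form; this text tells all that it offers.
- The arm moves only by the tool send_rows, never from a script. Its argument "commands" is a list of rows, each a list of 5 numbers: the shift along the tool's x, y, z in units of 50 mm (1.0 is 50 mm), then the turn about the tool's z in units of 60 degrees (1.0 is 60 degrees), then the finger opening in mm, from 0 to 85.4. In form: [[x, y, z, turn, claw], ...]. A call has 1 to 8 rows; each row shifts and turns the commanded pose from where the row before left it, along the tool's axes as they then stand; what a row does not reach is not made up. A row lasts 1/10 s, in which the tool goes at most 50 mm and 8.59 degrees, less where a joint would pass 70% of its speed; a pose out of reach is approached as far as the arm can. A call with a number of a shift or a turn outside -1 to 1 is refused whole. A call with a gripper value outside its range is refused whole. The fingers move at their own pace and stop on an object; "squeeze" is the grip in N (left out, the last holds). Time passes only in rows, so rows that do not move let the fingers close. It gives the time, the measured TCP pose, the force, the opening and the grip force at its end, in the units of the state.
- status.get_obs(): the state, without advancing time (a new reading comes with each control period).
- imaging.snapshot(name): name is "side" or "top" or "wrist"; returns (picture, depth): 384x512x3 uint8, red, green, blue; 384x512 float32, m along the optical axis (not along the pixel's ray), 0 where there is no reading.
- imaging.get_calibration(name): a dict with "fx", "fy", "cx", "cy" (pixels), "cam_to_world" (4x4, takes a point from camera to world coordinates). Camera axes: x right, y up, looking along -z (the intrinsics and any distortion apply to the point x, -y, -z); pixel columns grow to the right and rows downward; lengths in m; the calibration is good to about 2 mm. A picture is of the moment at which its call begins: read the wrist's pose just before it. get_calibration takes no time and is no camera call; for the wrist camera it gives the pose at the moment of the call.
- r.finish_job(): hands the job in; it is judged then, once.
The state is a dict: "t": time; "joint_positions": joint angles; "dq": joint speeds; "joint_torque": joint torques, N m; "tool_pos": TCP position; "orientation": TCP orientation; "force": force on the tool from outside, world axes, zero at the start; "ft_torque": the same for the moment, N m; "grip_width": opening from 0.0 (shut) to 1.0 (fully open); "grasp_force": force on a finger pad.
Only numpy, scipy, OpenCV 4.12 (cv2) and the standard library are available. Lean on these libraries where they do the work, as an engineer would, in place of code of your own. Each camera call takes 0.05 s, during which the arm holds its last target. There are 200 camera calls.

TASK

This culture bottle has to be made up to its balance weight for the centrifuge: add ballast weights from the timber rack to the scale pan, or take weights off, until the needle comes to rest inside the green sector of the dial. Leave the culture bottle standing on the pan, set weights down gently, flat on the pan floor, and keep every weight that is not on the pan flat on the rack top; nothing stacked. Do not disturb the other bottles.

Things in the scene. Friction and masses are not known exactly. Their poses are not given: they have to be found in the camera images.
- needle (a joint): Red needle of the scale's round white dial, 140 mm across, beyond the pan and tilted up towards the far side of the bench. Value in rad, 0 with an empty pan (pointing to the lower left of the dial as read from the far side), growing clockwise in proportion to the load: 3.597 rad per kg. The green sector, the target, runs from 3.135 to 3.405 rad (centre 3.27, a total load of about 909 g on the pan); all loads in the pan count, wherever they stand in it.
- pan (a joint): Downward travel of the sprung pan in m: 0 empty, 32.7 mm per kg of load (spring 300 N/m, damped, settles within a second; stop at 45 mm).
- pan_floor (a point): Centre of the upper face of the flat pan floor; moves down with the pan (99 mm above the bench when empty). Aluminium tray, 210 mm (own x) by 250 mm (own y) inside, with a rim 8 mm high and 3 mm thick. Own x points from the pan to the dial, z up. The dial housing starts 130 mm from here along x and stands up to 140 mm above the bench.
- rack_top (a point): Centre of the flat upper face of the fixed timber rack, 85 mm above the bench; the top is 240 mm (own x) by 290 mm (own y), no rim; z up.
- w_yellow: Loose ballast weight of 100 g (true within 1.5 percent) with a yellow handle: flat aluminium plate 80 mm (own x) by 44 mm (own y), 8 mm thick, with an upright handle rib on top, 50 mm along x, 14 mm thick in y and 40 mm high, centred (overall height 48 mm). Origin: centre of the underside, z up.
- w_blue: Loose ballast weight of 150 g (true within 1.5 percent) with a blue handle: flat aluminium plate 80 mm (own x) by 44 mm (own y), 13 mm thick, with an upright handle rib on top, 50 mm along x, 14 mm thick in y and 40 mm high, centred (overall height 53 mm). Origin: centre of the underside, z up.
- w_red: Loose ballast weight of 300 g (true within 1.5 percent) with a red handle: flat aluminium plate 80 mm (own x) by 44 mm (own y), 28 mm thick, with an upright handle rib on top, 50 mm along x, 14 mm thick in y and 40 mm high, centred (overall height 68 mm). Origin: centre of the underside, z up.
- w_black: Loose ballast weight of 350 g (true within 1.5 percent) with a black handle: flat aluminium plate 80 mm (own x) by 44 mm (own y), 33 mm thick, with an upright handle rib on top, 50 mm along x, 14 mm thick in y and 40 mm high, centred (overall height 73 mm). Origin: centre of the underside, z up.
- culture: Closed green glass culture bottle standing on the pan, 64 mm diameter, 125 mm high, mass unknown (about 240 to 370 g). Origin: centre of its underside.
- stock_a: Bystander: closed green glass stock bottle with a cork, standing on the rack, 60 mm diameter, 145 mm high. Origin: centre of its underside.
- stock_b: Bystander: closed green glass stock bottle with a cork, standing on the rack, 60 mm diameter, 145 mm high. Origin: centre of its underside.
- wash: Bystander: white wash bottle with a blue cap standing on the bench between rack and scale, 58 mm diameter, 190 mm high. Origin: centre of its underside.
Mind the look-alikes: they are no part of the job. What is shaped like the w_black but purple is not meant.

How it is judged:
At the end, for the whole second after the job is handed in: The needle rests within 0.135 rad of the centre of the green sector (3.135 to 3.405 rad); each of the four weights lies flat (within 0.08 rad) and still, directly on the pan floor or on the rack top (origin within 6 mm of the surface); the culture bottle stands upright on the pan (value of joint needle between 3.135 and 3.405 rad and velocity of joint needle between -0.15 and 0.15 rad/s and angle between each of w_yellow, w_blue, w_red, w_black, culture's own z axis and vertical below 0.08 rad and ((x of w_yellow in the frame of pan_floor between -0.105 and 0.105 m and y of w_yellow in the frame of pan_floor between -0.125 and 0.125 m and z of w_yellow in the frame of pan_floor between -0.005 and 0.006 m) or (x of w_yellow in the frame of rack_top between -0.12 and 0.12 m and y of w_yellow in the frame of rack_top between -0.145 and 0.145 m and z of w_yellow in the frame of rack_top between -0.005 and 0.006 m)) and linear speed of each of w_yellow, w_blue, w_red, w_black below 0.02 m/s and ((x of w_blue in the frame of pan_floor between -0.105 and 0.105 m and y of w_blue in the frame of pan_floor between -0.125 and 0.125 m and z of w_blue in the frame of pan_floor between -0.005 and 0.006 m) or (x of w_blue in the frame of rack_top between -0.12 and 0.12 m and y of w_blue in the frame of rack_top between -0.145 and 0.145 m and z of w_blue in the frame of rack_top between -0.005 and 0.006 m)) and ((x of w_red in the frame of pan_floor between -0.105 and 0.105 m and y of w_red in the frame of pan_floor between -0.125 and 0.125 m and z of w_red in the frame of pan_floor between -0.005 and 0.006 m) or (x of w_red in the frame of rack_top between -0.12 and 0.12 m and y of w_red in the frame of rack_top between -0.145 and 0.145 m and z of w_red in the frame of rack_top between -0.005 and 0.006 m)) and ((x of w_black in the frame of pan_floor between -0.105 and 0.105 m and y of w_black in the frame of pan_floor between -0.125 and 0.125 m and z of w_black in the frame of pan_floor between -0.005 and 0.006 m) or (x of w_black in the frame of rack_top between -0.12 and 0.12 m and y of w_black in the frame of rack_top between -0.145 and 0.145 m and z of w_black in the frame of rack_top between -0.005 and 0.006 m)) and x of culture in the frame of pan_floor between -0.105 and 0.105 m and y of culture in the frame of pan_floor between -0.125 and 0.125 m and z of culture in the frame of pan_floor between -0.005 and 0.006 m); the robot touches nothing.
It fails at once if a stock bottle or the wash bottle was knocked or moved by more than 20 mm (distance of any of stock_a, stock_b, wash from where it was at the start of the episode above 0.02 m or angle between any of stock_a, stock_b, wash's own z axis and vertical above 0.3 rad).
It fails at once if the culture bottle was tipped (angle between culture's own z axis and vertical above 0.25 rad).
It fails at once if a weight was dropped or slammed into the pan (over 25 N) (contact force between any of w_yellow, w_blue, w_red, w_black and pan above 25 N).
It also fails if it takes over 72 s, if anything falls off the work surface, if the arm or the gripper's body presses on something with over 40 N, if the wrist force passes 120 N, or if a joint passes its speed limit or range.

## Working session

There is one attempt and no reset: what is moved stays moved. The work goes in short steps, Python scripts to look and compute and a tool call to move; the robot and the scene stay as the last step left them, time stands still between calls to the robot, and variables do not carry over. Pictures are saved under pics/ and viewed, at most 10 in all, crops included, and the job is handed in when it is done.

Besides the shell and the picture viewer there is one more tool, called after ">>>" as a command line: name --pt "numbers of a row" for each row, then --argument value for the rest. send_rows: Moves the arm, as the interface text tells. Its arguments: {"type":"object","properties":{"commands":{"type":"array"},"squeeze":{"type":"number"}},"required":["commands"]}

```bash
mkdir -p pics; cat > h.py <<'E'
import numpy as np, cv2
from workcell import status, imaging, r
def snap(n):
    c=imaging.get_calibration(n); p,d=imaging.snapshot(n); return p,d,c
def cloud(d,c):
    v,u=np.mgrid[:d.shape[0],:d.shape[1]]
    P=np.stack([(u-c['cx'])/c['fx']*d,-(v-c['cy'])/c['fy']*d,-d],-1)
    T=np.array(c['cam_to_world']); return P@T[:3,:3].T+T[:3,3]
E
python3 - <<'E'
from h import *
for n in('top','side'):
    p,d,c=snap(n); cv2.imwrite(f'pics/{n}0.png',p[:,:,::-1]); np.savez(f'{n}0.npz',p=p,d=d,**c)
    print(n,c, (d>0).mean())
o=status.get_obs();print(o)
E
```

```text
top {'fx': 403.6188024988261, 'fy': 403.6188024988261, 'cx': 257.14200889929975, 'cy': 197.00429960475478, 'cam_to_world': array([[ 0.00621399,  0.98225034, -0.18747175,  0.3070156 ],
       [-0.99997732,  0.00561716, -0.00371466,  0.04052922],
       [-0.00259566,  0.18749058,  0.98226297,  1.30344174],
       [ 0.        ,  0.        ,  0.        ,  1.        ]])} 0.9957733154296875
side {'fx': 494.8864615196885, 'fy': 494.8864615196885, 'cx': 246.35354545979422, 'cy': 188.66411416922531, 'cam_to_world': array([[ 0.79793075,  0.38128477, -0.46682807, -0.0750187 ],
       [-0.60245973,  0.52850737, -0.59809885, -0.75157026],
       [ 0.0186761 ,  0.75848657,  0.651421  ,  0.96489332],
       [ 0.        ,  0.        ,  0.        ,  1.        ]])} 0.9957529703776041
{'t': 0.1, 'joint_positions': array([-1.28951804,  0.61582288, -0.01260483,  1.42476892,  0.0080678 ,
        1.10341285, -0.04035653]), 'dq': array([-0.00040264, -0.00028814, -0.00038518, -0.00354782,  0.00033189,
        0.00032018, -0.00034514]), 'joint_torque': array([ 1.55037531e-03, -4.70385468e+01,  2.60326546e-01, -1.71571290e+01,
        1.01033339e-02,  5.87560498e-03, -1.74940681e-05]), 'tool_pos': array([0.196686  , 0.61878858, 0.23024375]), 'orientation': array([ 1.53240319e-01,  9.88188246e-01, -1.16802550e-03, -1.76859850e-04]), 'force': array([-0.33925844,  0.04424962,  0.81639303]), 'ft_torque': array([-0.02311088,  0.00605313,  0.00926   ]), 'grasp_force': 0.0, 'grip_width': 0.9974008129930402}
```

View pics/top0.png

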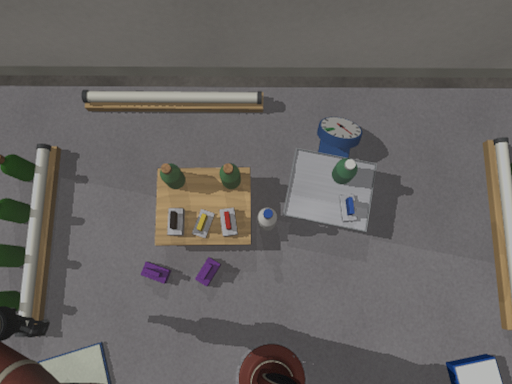

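View pics/side0.png

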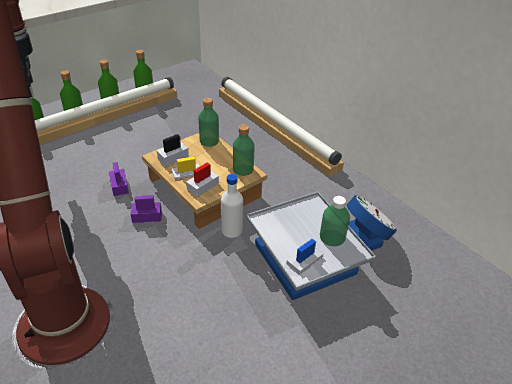

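The top view shows the rack with black (175,218), yellow (203,223) and red (228,222) weights, the stock bottles at (172,175) and (230,175), and the wash bottle at (267,216). The pan holds the blue weight (348,207) and the culture bottle (346,170). The dial is at (340,130).

```bash
cat > m.py <<'E'
from h import *
def rect(P,m,lab):
    q=P[m]; 
    if len(q)<8: print(lab,'few',len(q));return
    (c,s,a)=cv2.minAreaRect(q[:,:2].astype(np.float32)*1000)
    b=cv2.boxPoints((c,s,a)); e=b[1]-b[0]; f=b[2]-b[1]; L=e if np.hypot(*e)>np.hypot(*f) else f
    print(lab,len(q),'c',np.round(c,1),'size',np.round(s,1),'long dir deg',round(np.degrees(np.arctan2(L[1],L[0]))%180,1),'z',np.round(np.percentile(q[:,2],[5,50,95]),4))
def comp(m):
    n,l,s,_=cv2.connectedComponentsWithStats(m.astype(np.uint8)); return l==1+np.argmax(s[1:,4])
def masks(p,P):
    h=cv2.cvtColor(p,cv2.COLOR_RGB2HSV).astype(int); H,S,V=h[...,0],h[...,1],h[...,2]; z=P[...,2]
    return H,S,V,z
E
python3 - <<'E'
from m import *
for n in('top','side'):
    f=np.load(n+'0.npz'); p=f['p']; P=cloud(f['d'],f)
    H,S,V,z=masks(p,P)
    x,y=P[...,0],P[...,1]
    v,u=np.mgrid[:384,:512]
    print(n)
    w=(x>.3)&(x<.75)&(abs(y)<.35)
    onr=w&(z>.1)&(z<.18)
    rect(P,comp(onr&(H>20)&(H<35)&(S>190)&(V>100)),'yellow')
    rect(P,comp(onr&((H<8)|(H>172))&(S>170)&(V>80)),'red')
    rect(P,comp(onr&(V<40)),'black')
    rect(P,comp(w&(z>.1)&(z<.18)&(y<-.1)&(H>105)&(H<125)&(S>170)),'blue')
    g=w&(H>40)&(H<95)&(S>80)&(z>.12)
    for k,m in (('A',y>.2),('B',(y>.05)&(y<=.2)),('cul',y<-.1)): rect(P,g&m,k)
    rect(P,comp(w&(z>.18)&(y<.05)&(y>-.05)&(H>105)&(S>150)),'washcap')
    rect(P,comp(w&(abs(z-.085)<.006)&(y>0)),'rack')
    pm=comp(w&(z>.07)&(z<.1)&(y<-.03)&(S<60)); rect(P,pm,'pan')
    for nm,hi in(('blackplate',.118),('redplate',.113),('yelplate',.093)): pass
p=np.load('top0.npz')['p'][105:165,305:375,::-1]
cv2.imwrite('pics/dial0.png',cv2.resize(p,None,fx=8,fy=8,interpolation=cv2.INTER_CUBIC))
E
```

```text
topTraceback (most recent call last):
  File "<stdin>", line 10, in <module>
  File "m.py", line 9, in comp
    n,l,s,_=cv2.connectedComponentsWithStats(m.astype(np.uint8)); return l==1+np.argmax(s[1:,4])
                                                                              ~~~~~~~~~^^^^^^^^^
    return _wrapfunc(a, 'argmax', axis=axis, out=out, **kwds)
    return bound(*args, **kwds)
ValueError: attempt to get argmax of an empty sequence
```

```bash
sed -i 's/return l==1+.*/return (l==1+np.argmax(s[1:,4])) if n>1 else m/' m.py
cat > scene.py <<'E'
from m import *
def scene(n,p,d,c):
    P=cloud(d,c); H,S,V,z=masks(p,P); x,y=P[...,0],P[...,1]; print(n)
    w=(x>.3)&(x<.75)&(abs(y)<.4)&(z>.03)
    o=w&(z>.09)&(z<.18)
    rect(P,comp(o&(H>20)&(H<35)&(S>150)&(V>90)),'yellow')
    rect(P,comp(o&((H<6)|(H>172))&(S>150)),'red')
    rect(P,comp(o&(V<45)&(z<.2)&(x<.53)),'black')
    rect(P,comp(o&(H>105)&(H<125)&(S>150)&(x<.6)),'blue')
    g=w&(H>40)&(H<95)&(S>80)&(z>.12)
    for k,m in (('A',y>.2),('B',(y>.0)&(y<=.2)),('cul',y<-.05)): rect(P,g&m,k)
    rect(P,comp(w&(z>.17)&(H>105)&(S>150)),'washcap')
    rect(P,comp(w&(abs(z-.085)<.006)&(H<30)&(S>60)),'rack')
    rect(P,comp(w&(z>.07)&(z<.105)&(y<-.03)&(S<60)),'pan')
E
python3 - <<'E'
from scene import *
for n in('top','side'):
    f=np.load(n+'0.npz'); scene(n,f['p'],f['d'],f)
f=np.load('top0.npz'); p=f['p'];P=cloud(f['d'],f);h=cv2.cvtColor(p,cv2.COLOR_RGB2HSV)
for u,v in((203,222),(228,218),(173,215),(350,204),(171,210),(190,190),(310,190),(340,130)):print(u,v,p[v,u],h[v,u],P[v,u].round(3))
p=f['p'][105:165,305:375,::-1]
cv2.imwrite('pics/dial0.png',cv2.resize(p,None,fx=8,fy=8,interpolation=cv2.INTER_CUBIC))
E
```

```text
top
yellow 68 c [455.7 208.5] size [12.7 47.1] long dir deg 161.6 z [0.1284 0.1318 0.1356]
red 70 c [458.9 130.5] size [47.8 11.9] long dir deg 8.6 z [0.1489 0.1524 0.1562]
black 12 c [472.1 280.6] size [17.   2.1] long dir deg 9.3 z [0.14   0.1531 0.1567]
blue 77 c [ 506.4 -228.4] size [45.5 10.7] long dir deg 4.7 z [0.1082 0.1356 0.1392]
A 20 c [591.5 298.9] size [28.4 49.1] long dir deg 141.3 z [0.1798 0.1855 0.1944]
B 63 c [459.4  90.7] size [320.1  21.4] long dir deg 22.1 z [0.1755 0.1863 1.3034]
cul 140 c [ 611.1 -205.3] size [43.4 43.6] long dir deg 134.9 z [0.1586 0.1724 0.1842]
washcap 54 c [472.9  15.6] size [20.2 19.9] long dir deg 2.3 z [0.1858 0.1896 0.1936]
rack 5036 c [512.5 210.8] size [240.3 288.8] long dir deg 90.9 z [0.0809 0.0846 0.0884]
pan 5171 c [ 564.8 -179.3] size [256.7 218.3] long dir deg 78.8 z [0.0797 0.084  0.0945]
side
yellow 239 c [460.  206.9] size [19.8 50.6] long dir deg 164.9 z [0.0999 0.1213 0.1362]
red 226 c [461.6 129.8] size [49.5 18.5] long dir deg 6.3 z [0.1187 0.1403 0.156 ]
black 209 c [461.7 286.3] size [16.1 49.8] long dir deg 175.1 z [0.
[... 375 characters left out ...]
475.9  14.9] size [26.5 22.2] long dir deg 54.0 z [0.178  0.1905 0.1932]
rack 2874 c [516.6 214.1] size [243.2 298.7] long dir deg 91.1 z [0.083  0.0867 0.0896]
pan 5953 c [ 568.9 -175.8] size [262.7 219.2] long dir deg 78.9 z [0.0827 0.0859 0.0959]
203 222 [132 115  52] [ 24 155 132] [0.455 0.203 0.133]
228 218 [143  48  42] [  2 180 143] [0.465 0.128 0.152]
173 215 [52 46 42] [12 49 52] [0.472 0.286 0.157]
350 204 [ 54  82 140] [110 157 140] [ 0.51  -0.227  0.138]
171 210 [137 136 138] [135   4 138] [0.493 0.301 0.116]
190 190 [121 100  72] [ 17 103 121] [0.559 0.251 0.091]
310 190 [146 146 148] [120   3 148] [ 0.563 -0.118  0.082]
340 130 [140 139 135] [ 24   9 140] [ 0.751 -0.213  0.102]
```

View pics/dial0.png

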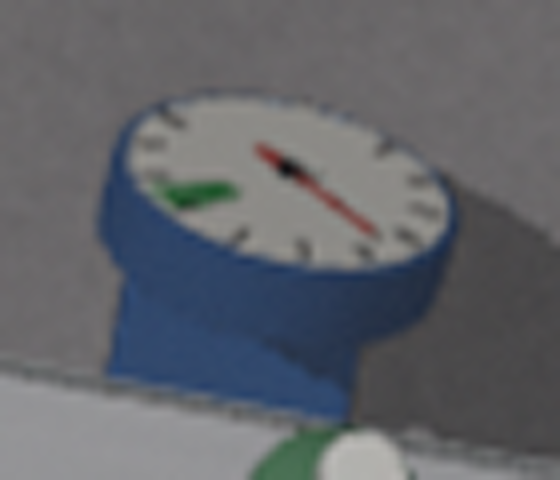

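The crop shows the red needle pointing from hub (290,170) to tip (378,236), and the green sector near (165–240,190). I'll turn these into a dial-plane angle.

```bash
cat > dial.py <<'E'
from m import *
def dial(p,d,c):
    P=cloud(d,c); H,S,V,z=masks(p,P); x,y=P[...,0],P[...,1]
    reg=(x>.69)&(x<.85)&(abs(y+.2)<.14)&(z>.05)&(z<.2)
    white=comp(reg&(S<50)&(V>95))
    hull=cv2.convexHull(np.argwhere(white)[:,::-1].astype(np.int32))
    face=np.zeros(p.shape[:2],np.uint8); cv2.fillConvexPoly(face,hull,1); face=face>0
    q=P[white]; o=q.mean(0); n=np.linalg.svd(q-o)[2][2]; n*=np.sign(n[2])
    T=np.array(c['cam_to_world']); v,u=np.mgrid[:384,:512]
    R=np.stack([(u-c['cx'])/c['fx'],-(v-c['cy'])/c['fy'],-np.ones(u.shape)],-1)@T[:3,:3].T
    X=T[:3,3]+R*(((o-T[:3,3])@n)/(R@n))[...,None]
    e=np.cross(n,[0,0,1]); e/=np.linalg.norm(e); f=np.cross(n,e)
    A,B=(X-o)@e*1000,(X-o)@f*1000
    (ca,cb),sz,_=cv2.fitEllipse(np.stack([A[face],B[face]],1)[cv2.convexHull(np.stack([A[face],B[face]],1).astype(np.float32),returnPoints=False)[:,0]].astype(np.float32))
    A-=ca;B-=cb
    print('n',n.round(3),'ell',np.round(sz,1),'cen',(o+e*ca/1e3+f*cb/1e3).round(3))
    rad=np.hypot(A,B); h=p.astype(int)
    gr=face&(H>45)&(H<85)&(S>80)&(rad<68); rd=face&((H<8)|(H>172))&(S>90)&(rad<62)
    ang=lambda a,b:np.degrees(np.arctan2(b,a))
    # green edges
    ga=ang(A[gr].mean(),B[gr].mean()); gd=(ang(A[gr],B[gr])-ga+180)%360-180
    pts=np.stack([A[rd],B[rd]],1); vx,vy,x0,y0=cv2.fitLine(pts.astype(np.float32),cv2.DIST_HUBER,0,.01,.01)[:,0]
    if np.dot([vx,vy],pts[np.argmax(np.hypot(*pts.T))])<0: vx,vy=-vx,-vy
    na=ang(vx,vy); tip=pts[np.hypot(*pts.T)>25].mean(0); nb=ang(*tip)
    print('green',gr.sum(),round(ga,1),np.percentile(gd,[2,98]).round(1),'needle',rd.sum(),round(na,1),round(nb,1),'off axis',round(x0*vy-y0*vx,1))
    for a in(na,nb):
        for s in(1,-1): 
            val=3.27+s*np.radians((a-ga+180)%360-180); print(s,round(val,3),'load',round(val/3.597,3))
E
python3 - <<'E'
from dial import *
f=np.load('top0.npz'); dial(f['p'],f['d'],f)
P=cloud(f['d'],f)
# pan plane
H,S,V,z=masks(f['p'],P); m=comp((P[...,0]>.3)&(P[...,0]<.75)&(z>.07)&(z<.105)&(P[...,1]<-.03)&(S<60))
q=P[m]; q=q[abs(q[:,2]-np.median(q[:,2]))<.006]; print('pan z med',np.median(q[:,2]))
f=np.load('side0.npz');P=cloud(f['d'],f); m=(abs(P[...,2]-.0)<.02); print('bench z side',np.median(P[...,2][m]))
f=np.load('top0.npz');P=cloud(f['d'],f); m=(abs(P[...,2]-.0)<.02); print('bench z top',np.median(P[...,2][m]))
E
```

```text
n [ 0.633 -0.127  0.763] ell [126.7 131.1] cen [ 0.766 -0.218  0.086]
green 17 -147.1 [-6.7  7.2] needle 11 -48.9 -35.7 off axis -7.6
1 4.983 load 1.385
-1 1.557 load 0.433
1 5.214 load 1.45
-1 1.326 load 0.369
pan z med 0.08369295675731325
bench z side 0.001566151161180196
bench z top -0.0002257667920789741
```

```bash
python3 - <<'E'
from h import *
f=np.load('top0.npz'); c=f; T=f['cam_to_world']
n=np.array([.633,-.127,.763]); n/=np.linalg.norm(n); o=np.array([.766,-.218,.086])
e=np.cross(n,[0,0,1]); e/=np.linalg.norm(e); g=np.cross(n,e)
def pt(X,Y):
    u,v=305+(X+.5)/8-.5,105+(Y+.5)/8-.5
    R=T[:3,:3]@[(u-c['cx'])/c['fx'],-(v-c['cy'])/c['fy'],-1]; Q=T[:3,3]+R*((o-T[:3,3])@n)/(R@n)-o
    return np.array([Q@e,Q@g])*1000
hub=pt(290,170); A=lambda p:np.degrees(np.arctan2(p[1],p[0]))
gr=A(pt(200,194)-hub); print('green',pt(200,194)-hub,gr)
for nd in (A(pt(378,236)-pt(258,147)),A(pt(378,236)-hub)):
    v=3.27-np.radians((nd-gr)%360); print(nd,v,v/3.597)
z=A(pt(385,150)-hub); print('zero tick',z,3.27-np.radians((z-gr)%360), [ (q,round(float(3.27-np.radians((A(pt(*q)-hub)-gr)%360)),2)) for q in((420,180),(425,212),(408,237),(365,255),(305,248),(240,238),(150,143),(172,118))])
E
```

```text
green [-35.8136971  -34.10488642] -136.40003055324414
-48.778611890648264 1.7407177490692956 0.4839359880648584
-49.220023151481236 1.7484218289262103 0.48607779508651944
zero tick 39.916633230121974 0.19269369084841959 [((420, 180), 0.65), ((425, 212), 1.13), ((408, 237), 1.55), ((365, 255), 1.99), ((305, 248), 2.37), ((240, 238), 2.76), ((150, 143), -2.25), ((172, 118), -1.78)]
```

Pan height and needle both put the load at about 430–486 g, so the bottle is about 300 g. Black and yellow therefore go onto the pan beside blue, making +600 g and about 900 g in total. I'll start with black.

>>> send_rows --pt "-0.7 -0.47 -0.12 0 40" --pt "-0.7 -0.47 -0.12 0 40" --pt "-0.7 -0.47 -0.12 0 40" --pt "-0.7 -0.47 -0.12 0 40" --pt "-0.7 -0.47 -0.12 0 40" --squeeze 40

```text
t: 0.6
tool_pos: [0.3288, 0.4527, 0.2611]
orientation: [0.153, 0.988, -0.001, -0.0]
force: [0.2, 1.4, 0.1]
grip_width: 0.466
grasp_force: 0.0
```

>>> send_rows --pt "-0.7 -0.47 -0.12 0 40" --pt "-0.7 -0.47 -0.12 0 40" --pt "-0.7 -0.47 -0.12 0 40" --pt "-0.7 -0.47 -0.12 0 40" --pt "-0.7 -0.47 -0.12 0 40" --pt "0 0 0 -0.1 40" --pt "0 0 0 -0.1 40" --pt "0 0 0 0 40"

```text
t: 1.4
tool_pos: [0.4592, 0.2889, 0.2909]
orientation: [0.05, 0.999, -0.0, -0.001]
force: [0.8, 0.4, -0.7]
grip_width: 0.469
grasp_force: 0.0
```

```bash
cat >> h.py <<'E'
from scipy.spatial.transform import Rotation as Ro
def go(x,y,z,head=None):
    """print shift in tool units, and turn, to reach target (head = tool x heading deg, mod 180)"""
    o=status.get_obs(); R=Ro.from_quat(o['orientation']).as_matrix(); d=np.array([x,y,z])-o['tool_pos']
    t=None
    h0=np.degrees(np.arctan2(R[1,0],R[0,0]))
    if head is not None: t=-((head-h0+90)%180-90)/60
    print('t',round(o['t'],2),'pos',o['tool_pos'].round(4),'head',round(h0,1),'tilt',R[:,2].round(3),'shift',(R.T@d/.05).round(3),'turn',t and round(t,3),'F',o['force'].round(1),'grip',round(o['grip_width'],3),round(float(o['grasp_force']),1))
E
python3 - <<'E'
from scene import *
go(.462,.286,.133,175)
p,d,c=snap('wrist'); cv2.imwrite('pics/w1.png',p[:,:,::-1]); np.savez('w1.npz',p=p,d=d,**c)
P=cloud(d,c); H,S,V,z=masks(p,P); x,y=P[...,0],P[...,1]
for lo,hi,n in((.143,.17,'black'),):
    rect(P,comp((z>lo)&(z<hi)&(abs(x-.462)<.06)&(abs(y-.286)<.06)),n+' handle')
rect(P,comp((z>.108)&(z<.124)&(abs(x-.462)<.06)&(abs(y-.286)<.06)),'bl plate')
rect(P,comp((z>.12)&(z<.14)&(abs(x-.456)<.05)&(abs(y-.208)<.04)),'yel handle')
E
```

```text
t 1.4 pos [0.4592 0.2889 0.2909] head 174.3 tilt [-0.001 -0.    -1.   ] shift [-0.065 -0.051  3.157] turn -0.012 F [ 0.8  0.4 -0.7] grip 0.469 0.0
black handle 684 c [462.2 288.9] size [49.7 14. ] long dir deg 0.1 z [0.1566 0.1586 0.1597]
bl plate 1925 c [462.4 288.8] size [79.9 44. ] long dir deg 0.1 z [0.1173 0.1187 0.1199]
yel handle 656 c [460.  209.1] size [14.3 50.4] long dir deg 160.8 z [0.1239 0.1335 0.1349]
```

View pics/w1.png

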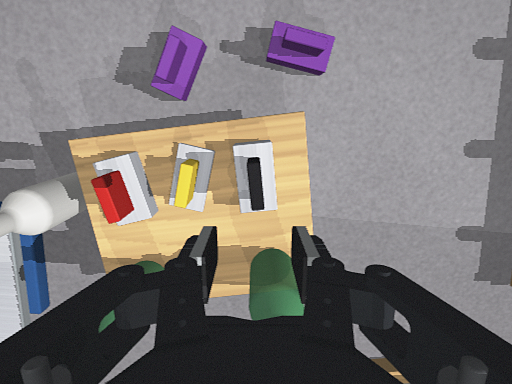

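The wrist view shows black at (255,180), yellow at (190,180) and red at (120,195), all clear of the fingers. The measurement is precise, so I'll descend onto the black handle.

>>> send_rows --pt "-0.06 0 0.3 -0.097 40" --pt "0 0 0.7 0 40" --pt "0 0 0.7 0 40" --pt "0 0 0.7 0 40" --pt "0 0 0.6 0 40" --pt "0 0 0.26 0 40" --pt "0 0 0 0 40"

```text
t: 2.15
tool_pos: [0.4605, 0.2886, 0.1259]
orientation: [-0.001, 1.0, -0.002, -0.002]
force: [0.9, -0.5, -0.5]
grip_width: 0.469
grasp_force: 0.0
```

>>> send_rows --pt "0 0 0 0 5" --pt "0 0 0 0 5" --pt "0 0 0 0 5" --pt "0 0 0 0 5" --pt "0 0 0 0 5" --pt "0 0 0 0 5" --pt "0 0 -0.2 0 5" --squeeze 50

```text
t: 2.85
tool_pos: [0.461, 0.2881, 0.1373]
orientation: [-0.002, 1.0, -0.001, -0.002]
force: [-0.3, -0.3, -3.1]
grip_width: 0.152
grasp_force: 49.9
```

```bash
python3 - <<'E'
from h import *
go(.633,-.104,.32,168.7)
E
```

```text
t 2.85 pos [0.461  0.2881 0.1373] head -179.8 tilt [-0.004 -0.003 -1.   ] shift [-3.402 -7.863 -3.646] turn 0.191 F [-0.3 -0.3 -3.1] grip 0.152 49.9
```

>>> send_rows --pt "0 0 -0.5 0 5" --pt "0 0 -0.8 0 5" --pt "0 0 -0.8 0 5" --pt "0 0 -0.8 0 5" --pt "0 0 -0.75 0 5" --pt "-0.1 -0.3 0 0 5" --pt "-0.3 -0.7 0 0 5" --pt "-0.3 -0.7 0 0 5"

```text
t: 3.65
tool_pos: [0.4964, 0.2025, 0.3193]
orientation: [-0.003, 1.0, -0.001, -0.002]
force: [0.6, -1.1, -2.8]
grip_width: 0.154
grasp_force: 49.9
```

>>> send_rows --pt "-0.3 -0.7 0 0 5" --pt "-0.3 -0.7 0 0 5" --pt "-0.3 -0.7 0 0 5" --pt "-0.3 -0.7 0 0 5" --pt "-0.3 -0.7 0 0 5" --pt "-0.3 -0.7 0 0 5" --pt "-0.3 -0.7 0 0 5" --pt "-0.3 -0.7 0 0 5"

```text
t: 4.45
tool_pos: [0.6171, -0.0778, 0.3186]
orientation: [-0.001, 1.0, -0.0, -0.003]
force: [-0.2, 0.6, -4.0]
grip_width: 0.155
grasp_force: 49.9
```

>>> send_rows --pt "-0.2 -0.4 0 0.095 5" --pt "-0.1 -0.16 0 0.096 5" --pt "0 0 0 0 5" --pt "0 0 0 0 5"

```text
t: 4.85
tool_pos: [0.6315, -0.1034, 0.3191]
orientation: [0.097, 0.995, 0.0, -0.002]
force: [-0.1, 0.6, -2.9]
grip_width: 0.151
grasp_force: 49.9
```

```bash
python3 - <<'E'
from scene import *
go(.633,-.104,.2,168.7)
p,d,c=snap('wrist'); cv2.imwrite('pics/w2.png',p[:,:,::-1]); np.savez('w2.npz',p=p,d=d,**c)
P=cloud(d,c); H,S,V,z=masks(p,P); x,y=P[...,0],P[...,1]
w=(x>.4)&(x<.75)&(y<-.03)
rect(P,comp(w&(z>.075)&(z<.098)),'pan'); rect(P,comp(w&(z>.11)&(z<.15)&(H>105)&(H<125)&(S>150)),'blue')
rect(P,comp((z>.15)&(z<.215)&w&(H>40)&(H<95)),'cul')
p,d,c=snap('top');np.savez('t2.npz',p=p,d=d,**c)
P=cloud(d,c); H,S,V,z=masks(p,P); x,y=P[...,0],P[...,1]
rect(P,comp((z>.19)&(z<.22)&(x>.5)&(x<.7)&(y<-.15)&(y>-.3)&(S<90)),'culcap')
rect(P,comp((z>.2)&(z<.3)&(x>.55)&(x<.7)&(y<-.05)&(y>-.18)&(S<60)&(V>80)),'held plate')
E
```

```text
t 4.85 pos [ 0.6315 -0.1034  0.3191] head 168.8 tilt [-0.004  0.001 -1.   ] shift [-0.042 -0.007  2.382] turn 0.002 F [-0.1  0.6 -2.9] grip 0.151 49.9
pan 25477 c [ 568.9 -178.4] size [257.1 215.5] long dir deg 78.9 z [0.0835 0.0849 0.0934]
blue 959 c [ 511.2 -228.7] size [49.4 12.7] long dir deg 5.0 z [0.1131 0.1366 0.1388]
cul 2016 c [ 613.9 -210.4] size [61.9 54.7] long dir deg 20.1 z [0.157  0.1733 0.1884]
culcap few 0
held plate few 7
```

View pics/w2.png

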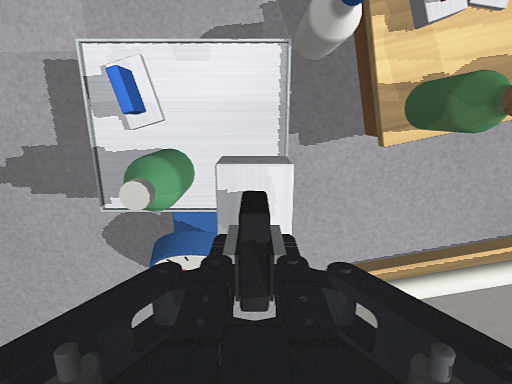

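The wrist view shows the held black plate at (255,195) level over the pan's free corner. The bottle (155,180) and blue (130,90) are well away. Lowering gently.

>>> send_rows --pt "0 0 0.4 0 5" --pt "0 0 0.8 0 5" --pt "0 0 0.8 0 5" --pt "0 0 0.8 0 5" --pt "0 0 0.6 0 5" --pt "0 0 0.25 0 5" --pt "0 0 0.1 0 5" --pt "0 0 0 0 5"

```text
t: 5.75
tool_pos: [0.6334, -0.1034, 0.1341]
orientation: [0.098, 0.995, 0.0, 0.001]
force: [-0.1, 0.1, -3.6]
grip_width: 0.154
grasp_force: 49.8
```

>>> send_rows --pt "0 0 0.05 0 5" --pt "0 0 0.05 0 5" --pt "0 0 0.05 0 5" --pt "0 0 0.05 0 5" --pt "0 0 0.05 0 5" --pt "0 0 0.05 0 5" --pt "0 0 0.05 0 5" --pt "0 0 0 0 5"

```text
t: 6.55
tool_pos: [0.6334, -0.1039, 0.116]
orientation: [0.098, 0.995, -0.0, 0.001]
force: [1.2, -0.3, 0.8]
grip_width: 0.159
grasp_force: 50.5
```

>>> send_rows --pt "0 0 0 0 34" --pt "0 0 0 0 34" --pt "0 0 0 0 34" --pt "0 0 -0.3 0 34" --pt "0 0 -0.7 0 34" --pt "0 0 -0.8 0 34" --pt "0 0 -0.9 0 34" --pt "0 0 -0.9 0 34"

```text
t: 7.35
tool_pos: [0.632, -0.1037, 0.2974]
orientation: [0.098, 0.995, -0.0, -0.001]
force: [1.4, 0.5, -0.1]
grip_width: 0.4
grasp_force: 0.0
```

```bash
python3 - <<'E'
from dial import *
go(.460,.209,.32,160.8)
p,d,c=snap('wrist'); np.savez('w3.npz',p=p,d=d,**c)
P=cloud(d,c); H,S,V,z=masks(p,P); x,y=P[...,0],P[...,1]
w=(x>.4)&(x<.75)&(y<-.03)
rect(P,comp(w&(z>.060)&(z<.082)),'pan'); rect(P,comp(w&(z>.09)&(z<.15)&(H>105)&(H<125)&(S>150)),'blue')
rect(P,comp(w&(z>.13)&(z<.16)&(abs(x-.633)<.05)&(abs(y+.104)<.05)),'black')
rect(P,comp(w&(z>.098)&(z<.115)&(abs(x-.633)<.06)&(abs(y+.104)<.06)),'blackplate')
E
```

```text
t 7.35 pos [ 0.632  -0.1037  0.2974] head 168.7 tilt [-0.001  0.    -1.   ] shift [ 4.597  5.46  -0.448] turn 0.132 F [ 1.4  0.5 -0.1] grip 0.4 0.0
pan 27338 c [ 568.9 -178.3] size [256.9 216.5] long dir deg 78.9 z [0.0722 0.0736 0.0806]
blue 1179 c [ 511.1 -228.8] size [49.6 13.5] long dir deg 4.2 z [0.0943 0.1247 0.1274]
black 609 c [ 632.5 -104.7] size [14.  49.2] long dir deg 168.9 z [0.1436 0.1462 0.1475]
blackplate 1729 c [ 632.7 -104.8] size [43.9 78.9] long dir deg 168.8 z [0.1053 0.1065 0.1077]
```

Black is flat on the pan. Next is yellow.

>>> send_rows --pt "0.2 0.25 -0.2 0 34" --pt "0.5 0.6 -0.2 0 34" --pt "0.5 0.6 0 0 34" --pt "0.5 0.6 0 0 34" --pt "0.5 0.6 0 0 34" --pt "0.5 0.6 0 0 34" --pt "0.5 0.6 0 0 34" --pt "0.5 0.6 0 0 34"

```text
t: 8.2
tool_pos: [0.4919, 0.1526, 0.3145]
orientation: [0.098, 0.995, -0.0, -0.002]
force: [-0.4, -0.0, 0.4]
grip_width: 0.397
grasp_force: 0.0
```

>>> send_rows --pt "0.5 0.6 0 0 34" --pt "0.4 0.41 0 0 34" --pt "0 0 0 0.066 34" --pt "0 0 0 0.066 34" --pt "0 0 0 0 34"

```text
t: 8.7
tool_pos: [0.4586, 0.2095, 0.3146]
orientation: [0.166, 0.986, -0.001, -0.002]
force: [0.9, 0.2, -0.7]
grip_width: 0.399
grasp_force: 0.0
```

```bash
python3 - <<'E'
from scene import *
go(.460,.209,.106,160.8)
p,d,c=snap('wrist'); P=cloud(d,c); H,S,V,z=masks(p,P); x,y=P[...,0],P[...,1]
rect(P,comp((z>.12)&(z<.14)&(abs(x-.456)<.05)&(abs(y-.208)<.04)&(S>100)&(H>20)),'yel handle')
E
```

```text
t 8.7 pos [0.4586 0.2095 0.3146] head 160.9 tilt [-0.003 -0.001 -1.   ] shift [-0.041  0.009  4.172] turn 0.002 F [ 0.9  0.2 -0.7] grip 0.399 0.0
yel handle 468 c [459.6 209.7] size [12.  49.3] long dir deg 161.0 z [0.1319 0.1336 0.1348]
```

>>> send_rows --pt "-0.03 0 0.4 0 34" --pt "0 0 0.8 0 34" --pt "0 0 0.8 0 34" --pt "0 0 0.8 0 34" --pt "0 0 0.7 0 34" --pt "0 0 0.5 0 34" --pt "0 0 0.2 0 34" --pt "0 0 0 0 34"

```text
t: 9.55
tool_pos: [0.4609, 0.208, 0.1046]
orientation: [0.166, 0.986, -0.001, -0.002]
force: [-0.2, 0.5, -0.1]
grip_width: 0.396
grasp_force: 0.0
```

>>> send_rows --pt "0 0 0 0 5" --pt "0 0 0 0 5" --pt "0 0 0 0 5" --pt "0 0 0 0 5" --pt "0 0 0 0 5" --pt "0 0 -0.2 0 5" --pt "0 0 -0.6 0 5" --pt "0 0 -0.8 0 5"

```text
t: 10.35
tool_pos: [0.4603, 0.2077, 0.1855]
orientation: [0.167, 0.986, -0.002, -0.002]
force: [1.2, 0.2, -1.2]
grip_width: 0.151
grasp_force: 50.7
```

>>> send_rows --pt "0 0 -0.8 0 5" --pt "0 0 -0.8 0 5" --pt "0 0 -0.8 0 5" --pt "0 0 -0.2 0 5" --pt "0 0 0 0 5"

```text
t: 10.85
tool_pos: [0.4623, 0.2086, 0.3176]
orientation: [0.167, 0.986, 0.001, 0.002]
force: [0.3, -0.0, -1.0]
grip_width: 0.152
grasp_force: 50.8
```

```bash
python3 - <<'E'
from scene import *
go(.528,-.100,.32,168.7)
E
```

```text
t 10.85 pos [0.4623 0.2086 0.3176] head 160.8 tilt [ 0.003  0.002 -1.   ] shift [-3.27  -5.397 -0.055] turn -0.132 F [ 0.3 -0.  -1. ] grip 0.152 50.8
```

>>> send_rows --pt "-0.15 -0.25 0 0 5" --pt "-0.36 -0.6 0 0 5" --pt "-0.36 -0.6 0 0 5" --pt "-0.36 -0.6 0 0 5" --pt "-0.36 -0.6 0 0 5" --pt "-0.36 -0.6 0 0 5" --pt "-0.36 -0.6 0 0 5" --pt "-0.36 -0.6 0 0 5"

```text
t: 11.65
tool_pos: [0.5132, -0.0483, 0.3133]
orientation: [0.167, 0.986, -0.001, -0.003]
force: [-0.1, 0.3, -1.2]
grip_width: 0.156
grasp_force: 50.8
```

>>> send_rows --pt "-0.36 -0.6 0 0 5" --pt "-0.24 -0.35 0 0 5" --pt "0 0 0 -0.066 5" --pt "0 0 0 -0.066 5" --pt "0 0 0 0 5"

```text
t: 12.15
tool_pos: [0.5259, -0.1016, 0.3133]
orientation: [0.099, 0.995, -0.0, -0.003]
force: [-0.1, -0.2, -1.1]
grip_width: 0.153
grasp_force: 50.7
```

```bash
python3 - <<'E'
from scene import *
go(.528,-.100,.102,168.7)
E
```

```text
t 12.15 pos [ 0.5259 -0.1016  0.3133] head 168.6 tilt [-0.006  0.    -1.   ] shift [-0.059  0.044  4.226] turn -0.001 F [-0.1 -0.2 -1.1] grip 0.153 50.7
```

>>> send_rows --pt "0 0 0.5 0 5" --pt "0 0 0.8 0 5" --pt "0 0 0.8 0 5" --pt "0 0 0.8 0 5" --pt "0 0 0.8 0 5" --pt "0 0 0.4 0 5" --pt "0 0 0.2 0 5" --pt "0 0 0 0 5"

```text
t: 12.95
tool_pos: [0.5261, -0.1005, 0.0991]
orientation: [0.099, 0.995, -0.0, -0.002]
force: [0.5, -0.5, -0.7]
grip_width: 0.15
grasp_force: 50.7
```

>>> send_rows --pt "0 0 0.04 0 5" --pt "0 0 0.04 0 5" --pt "0 0 0.04 0 5" --pt "0 0 0.04 0 5" --pt "0 0 0 0 5"

```text
t: 13.45
tool_pos: [0.5278, -0.1003, 0.0931]
orientation: [0.098, 0.995, -0.0, 0.0]
force: [0.5, -0.8, -0.2]
grip_width: 0.153
grasp_force: 50.9
```

Need about 4 mm more.

>>> send_rows --pt "0 0 0.04 0 5" --pt "0 0 0.04 0 5" --pt "0 0 0.03 0 5" --pt "0 0 0 0 5" --pt "0 0 0 0 5"

```text
t: 13.95
tool_pos: [0.5278, -0.1003, 0.0874]
orientation: [0.098, 0.995, -0.0, 0.0]
force: [-0.2, -0.5, 1.6]
grip_width: 0.152
grasp_force: 51.0
```

>>> send_rows --pt "0 0 0 0 34" --pt "0 0 0 0 34" --pt "0 0 0 0 34" --pt "0 0 -0.3 0 34" --pt "0 0 -0.8 0 34" --pt "0 0 -0.9 0 34" --pt "0 0 -0.9 0 34" --pt "0 0 -0.9 0 34"

```text
t: 14.75
tool_pos: [0.5271, -0.1003, 0.2791]
orientation: [0.098, 0.995, -0.0, -0.0]
force: [0.8, 0.4, 0.1]
grip_width: 0.402
grasp_force: 0.0
```

>>> send_rows --pt "0 0 -0.7 0 34" --pt "-0.6 -0.15 0 0 34" --pt "-0.7 -0.15 0 0 34" --pt "-0.7 -0.15 0 0 34" --pt "-0.7 -0.15 0 0 34" --pt "-0.7 -0.15 0 0 34" --pt "-0.7 -0.15 0 0 34" --pt "0 0 0 0 34"

```text
t: 15.55
tool_pos: [0.7216, -0.1864, 0.3072]
orientation: [0.099, 0.995, -0.0, -0.002]
force: [-0.7, -0.1, -1.5]
grip_width: 0.397
grasp_force: 0.0
```

```bash
python3 - <<'E'
from dial import *
go(.7,-.1,.3)
p,d,c=snap('wrist'); cv2.imwrite('pics/w4.png',p[:,:,::-1]); np.savez('w4.npz',p=p,d=d,**c)
P=cloud(d,c); H,S,V,z=masks(p,P); x,y=P[...,0],P[...,1]
rect(P,comp((z>.1)&(z<.13)&(H>20)&(H<35)&(S>100)&(y<-.05)&(y>-.16)),'yellow')
rect(P,comp((z>.055)&(z<.078)&(y<-.03)&(x<.7)),'pan')
dial(p,d,c)
E
```

```text
t 15.55 pos [ 0.7216 -0.1864  0.3072] head 168.6 tilt [-0.004 -0.001 -1.   ] shift [0.764 1.609 0.146] turn None F [-0.7 -0.1 -1.5] grip 0.397 0.0
yellow 47 c [ 549.  -106.4] size [13.3  3.1] long dir deg 68.1 z [0.1007 0.1046 0.1104]
pan 19204 c [ 598.1 -184.2] size [257.2 155.9] long dir deg 78.7 z [0.0688 0.0702 0.0767]
n [ 0.631 -0.123  0.766] ell [127.9 128.3] cen [ 0.77  -0.217  0.087]
green 144 -142.3 [-11.8   9.2] needle 103 -141.3 -151.1 off axis 5.3
1 3.288 load 0.914
-1 3.252 load 0.904
1 3.118 load 0.867
-1 3.422 load 0.951
```

View pics/w4.png

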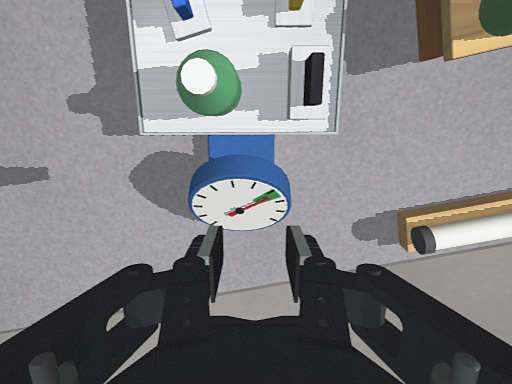

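The needle runs from hub (239,210) towards the green sector at (267,196). I'll zoom in to see the margin.

```bash
python3 - <<'E'
import numpy as np,cv2
p=np.load('w4.npz')['p'][155:235,185:295,::-1]
cv2.imwrite('pics/d4.png',cv2.resize(p,None,fx=7,fy=7,interpolation=cv2.INTER_CUBIC))
E
```

```text
(no output)
```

View pics/d4.png

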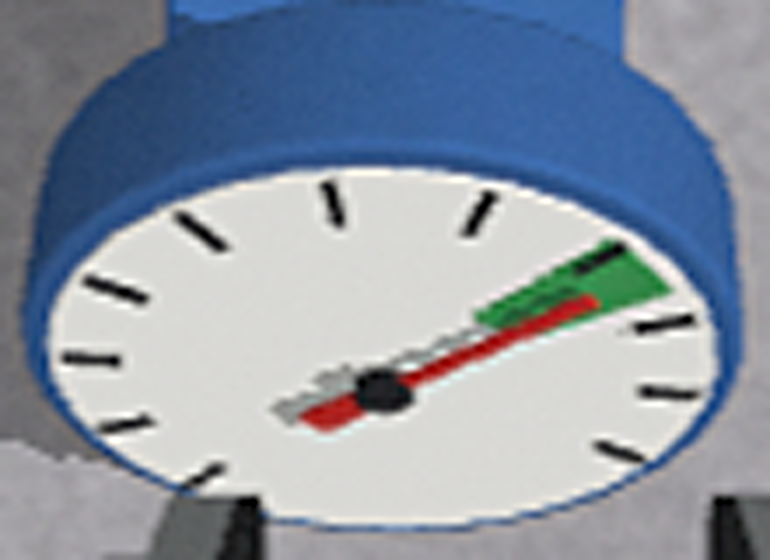

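The needle and its raised hub show parallax against the face. I'll get the true direction using the tick marks as the reference.

```bash
python3 - <<'E'
from h import *
c=np.load('w4.npz'); T=c['cam_to_world']
n=np.array([.631,-.123,.766]); n/=np.linalg.norm(n); o=np.array([.77,-.217,.087])
e=np.cross(n,[0,0,1]); e/=np.linalg.norm(e); g=np.cross(n,e)
def pt(X,Y):
    u,v=185+(X+.5)/7-.5,155+(Y+.5)/7-.5
    R=T[:3,:3]@[(u-c['cx'])/c['fx'],-(v-c['cy'])/c['fy'],-1]; Q=T[:3,3]+R*((o-T[:3,3])@n)/(R@n)-o
    return np.array([Q@e,Q@g])*1000
tk=np.array([pt(*q) for q in((205,475),(125,425),(90,360),(115,290),(200,232),(333,205),(480,213),(603,258),(665,325),(670,393),(620,452))])
A=np.c_[2*tk,np.ones(11)]; s=np.linalg.lstsq(A,(tk**2).sum(1),rcond=None)[0]; ce=s[:2]
print('centre',ce,'R',np.hypot(*(tk-ce).T).round(1))
a=np.unwrap(np.arctan2(*(tk-ce).T[::-1])); k=np.polyfit(np.arange(11),a,1); print('spacing',k, (a-np.polyval(k,np.arange(11))).round(3))
val=lambda v:(( (np.arctan2(v[1],v[0])-k[1])*np.sign(k[0]))%(2*np.pi))
print('needle',val(pt(600,302)-pt(312,422)), 'tip-centre',val(pt(600,302)-ce),'green edges',[round(val(pt(*q)-ce),3) for q in((615,242),(480,320),(672,290),(500,340))])
print('hub-centre mm',pt(382,390)-ce,'green apex lines',val(pt(615,242)-pt(475,320)),val(pt(672,290)-pt(560,328)))
f=n
E
```

```text
centre [-0.11474524  1.57473569] R [55.8 56.3 56.4 56.1 56.2 55.6 56.1 56.5 56.  56.3 56. ]
spacing [-0.45038325  0.78767141] [-0.006 -0.003  0.006  0.004  0.004  0.005 -0.    -0.009 -0.009  0.002
  0.006]
needle 3.2775317748317176 tip-centre 3.3743073889565975 green edges [np.float64(3.126), np.float64(3.125), np.float64(3.433), np.float64(3.419)]
hub-centre mm [0.72647313 5.35111087] green apex lines 3.1468627441118144 3.3727349425754563
```

The needle's direction gives 3.28 rad and the tick fit residuals are under 0.01 rad, so it's in the centre of the green. One last check that everything is flat, then I'll hand in.

```bash
python3 - <<'E'
from scene import *
scene('side',*snap('side'))
p,d,c=snap('side'); P=cloud(d,c); x,y,z=P[...,0],P[...,1],P[...,2]
H,S,V,_=masks(p,P)
for nm,cx,cy,lo,hi,L in(('yel',.527,-.1005,.074,.082,1),('blk',.6325,-.1047,.098,.107,1)):
    m=(abs(x-cx)<.05)&(abs(y-cy)<.035)&(z>lo)&(z<hi)&(S<60); q=P[m]
    if len(q)>30:
        k=np.linalg.lstsq(np.c_[q[:,:2]-[cx,cy],np.ones(len(q))],q[:,2],rcond=None)[0]; print(nm,len(q),'slope',k.round(3)); rect(P,m,nm)
E
```

```text
side
yellow 221 c [ 523.8 -100.4] size [16.3 48.4] long dir deg 166.5 z [0.0924 0.1106 0.1208]
red 228 c [461.8 131. ] size [49.5 19. ] long dir deg 3.8 z [0.1193 0.1411 0.1562]
black few 0
blue 237 c [ 509.7 -229.6] size [52.4 14.6] long dir deg 5.1 z [0.0917 0.1165 0.1259]
A 511 c [586.6 286.7] size [36.8 55.1] long dir deg 149.3 z [0.1262 0.1692 0.205 ]
B 581 c [587.  116.1] size [37.2 56. ] long dir deg 140.0 z [0.1253 0.169  0.2045]
cul 585 c [ 638.4 -221.9] size [ 59.5 115.6] long dir deg 170.3 z [0.1239 0.152  0.1733]
washcap 92 c [476.2  14.2] size [24.3 25.3] long dir deg 91.7 z [0.1792 0.1899 0.1937]
rack 3468 c [516.3 213.2] size [243.6 297. ] long dir deg 91.3 z [0.0832 0.0868 0.0897]
pan 4213 c [ 569.3 -175.5] size [262.  218.8] long dir deg 78.8 z [0.0703 0.0729 0.0982]
yel 280 slope [0.006 0.004 0.078]
yel 280 c [ 526.2 -106.2] size [ 50.1 111.7] long dir deg 158.9 z [0.0743 0.0783 0.0813]
blk 254 slope [0.011 0.024 0.103]
blk 254 c [ 632.5 -103.8] size [46.7 83.5] long dir deg 167.5 z [0.0991 0.1033 0.106 ]
```

```bash
python3 -c "
from h import *
print(r.finish_job())"
```

```text
the job is handed in; nothing more can be done
None
```

I added the black and yellow weights to the pan beside blue; the needle reads about 3.28 rad (about 911 g), near the centre of the green sector, everything measured flat and undisturbed, and the job is handed in, though no verdict came back.

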